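# Compare two specimen pots on the bench balance and arrest it again

### The arm

A 6-joint arm with a two-finger parallel gripper is mounted at the origin on the work surface. World frame = base frame: x ahead of the robot, y to its left, z up, the work surface at z = 0. Lengths are in mm, angles in rad, forces in N, time in s.
With the tool pointing down it reaches from about 275 to 750 mm from the base axis. Payload 10.2 kg.
Tool frame: the origin (TCP) lies where the fingers leave the gripper's body, on its centre line; the fingertips stand 73 mm ahead of it and the grasp point (between the pads) lies 54 mm ahead of it; y points along the fingers, x is the direction in which the jaws open and shut, and the axes are right-handed (so a half turn about y gives the same grasp; the last joint's range is limited). The gripper opens to 85 mm and grips with 20 to 120 N. Pads are 22 mm wide; open, the fingers measure 114 mm over their backs; the gripper's body (76 mm by 85 mm) begins 54 mm behind the grasp point. The pads swing forward as they close: fully open they stand 13 mm farther back than shut.
Start: joints at [-1.383, 0.313, 1.498, -0, 1.331, -0.223], TCP at [209.643, -481.333, 303.894] pointing down, gripper open.
Joint ranges: [-2.94, 2.94], [-0.97, 2.17], [0.19, 2.56], [-1.23, 4.37], [0.02, 3.11], [-2.88, 2.88]. Speed limits (rad/s): [2.39, 2.39, 3.01, 3.14, 3.14, 3.14].

### API

Orientations are given as a unit quaternion [w, x, y, z].
In Python, from rig import sense, capture, finish_job gives the robot as it stands. The module is installed in compiled form; this text tells all that it offers.
- The arm moves only by the shell command python3 -m pendant 'ROWS' [FORCE]. ROWS is JSON, one flat list of numbers, 7 for each row, row after row: the shift along the tool's x, y, z each as a share of 150 mm, from -1 to 1, then the turn, a rotation vector about the tool's x, y, z each as a share of pi rad, from -1 to 1, then the opening, from 0 (shut) to 1 (fully open). In form: [tx, ty, tz, wx, wy, wz, grip, tx, ty, tz, wx, wy, wz, grip, ...]. A call has 1 to 8 rows; each row is the pose to reach, as a shift and turn from the pose measured when the call began, along the tool's axes at that moment, turning the shorter way round; what a row does not reach only later rows make up. A row lasts 1/8 s, in which the tool goes at most 62.5 mm and 10.7 degrees, less where a joint would pass 70% of its speed; a pose out of reach is approached as far as the arm can. A call with a number of a shift or a turn outside -1 to 1 is refused whole. A call with a gripper value outside its range is refused whole. The fingers move at their own pace and stop on an object; FORCE is the grip in N (left out, the last holds). Time passes only in rows, so rows that repeat a pose let the fingers close. It gives the time, the measured TCP pose, the force and the opening at its end, in the units of the state.
- sense(): the state, without advancing time (a new reading comes with each control period).
- capture(name): name is "scene" or "top"; returns a dict with "frame" (480x640x3 uint8, red, green, blue), "mtx" (3x3 intrinsics, pixels), "rvec" (rotation vector, rad) and "tvec" (3), from world to camera coordinates, as OpenCV has them. Camera axes: x right, y down, z forward; pixel columns grow to the right and rows downward; lengths in mm; the calibration is good to about 2 mm. A picture is of the moment at which its call begins. There is no depth.
- finish_job(): hands the job in, once; it reports no verdict.
The state is a dict: "time_s": time; "joints": joint angles; "dq": joint speeds; "tau": joint torques, N m; "eef_pos": TCP position; "ee_rot": TCP orientation; "force": force on the tool from outside, world axes, zero at the start; "wrist_torque": the same for the moment, N m; "grip_width": opening from 0.0 (shut) to 1.0 (fully open).
Only numpy, scipy, OpenCV 4.12 (cv2) and the standard library are available. Lean on these libraries where they do the work, as an engineer would, in place of code of your own. Each camera call takes 0.05 s, during which the arm holds its last target. There are 200 camera calls.

### The job

Compare the two specimen pots standing on the bench balance: throw its red-balled arrest lever fully over, away from the front edge, to free the beam, leave it free until the beam has tipped and come to rest, then bring the same lever fully back so that the beam is held level again. Leave the pots standing on their pans, and leave the blue-balled suction lever as it is.

Things in the scene. Friction and masses are not known exactly. Their poses are not given: they have to be found in the camera images.
- balance: Fixed two-pan beam balance, white base 270 x 200 x 25 mm, dark beam at its rear. Origin: centre of the base's underside; x from the front (lever) edge to the rear (beam), y along the level beam, z up. Lever pivot at (-90, 0, 45) mm, axle along y. Beam axle at (85, 0, 140) mm, along x; 84 mm pans 130 mm to either side, rims 172 mm and pots 225 mm above the bench.
- arrest_ball (a point): Centre of the red ball, 28 mm in diameter, at the end of the arrest lever (steel rod 10 mm thick); it lies 85 mm from the lever's pivot and about 120 mm above the bench at both ends of its travel.
- arrest (a joint): Angle of the arrest lever, rad: 0 = arrested, leaning 0.5 rad from upright towards the balance's -x (front); 1.0 = fully released, leaning 0.5 rad towards +x (the beam). It stays where it is left; about 2 N at the ball moves it. Turning it lowers the two posts that carry the beam, and raises them when it is brought back.
- beam (a joint): Angle of the beam, rad: 0 = level, positive = the +y pan up. Held level while arrested; once released it tips to the heavier pot's side against a stop at 0.16 either way, within about a second.
- pot_full: Loose specimen pot with orange cap, 46 mm in diameter, 58 mm tall, about 160 g, standing on one of the balance's pans (either one). Origin at the centre of its underside.
- pot_part: Loose specimen pot with yellow cap, 46 mm in diameter, 58 mm tall, about 80 g, standing on the other pan. Origin at the centre of its underside.
- suction_ball (a point): Centre of the blue ball, 28 mm in diameter, on the look-alike lever of a separate grey box (100 x 80 x 40 mm) to one side of the bench; nothing to do with the balance, to be left alone.
Mind the look-alikes: they are no part of the job. What is shaped like the pot_part but green is not meant.

How it is judged:
By the outcome, as a careful person would: the job done as asked, in the order asked, and still so for the second after the job is handed in, with the robot touching nothing.
It also fails if it takes over 38 s, if anything falls off the work surface, if the arm or the gripper's body presses on something with over 40 N, if the wrist force passes 120 N, or if a joint passes its speed limit or range.

## Working session

There is one attempt and no reset: what is moved stays moved. The work goes in short steps, Python scripts to look and compute and a shell command to move; the robot and the scene stay as the last step left them, time stands still between calls to the robot, and variables do not carry over. Pictures are saved under pics/ and viewed, about 8 in all and at most 12, crops included, and the job is handed in when it is done.

```bash
mkdir -p pics; cat > h.py <<'E'
import numpy as np,cv2
from rig import sense,capture
def snap(n,f):
    c=capture(n); cv2.imwrite(f'pics/{f}.png',c['frame'][:,:,::-1]); np.savez(f'pics/{f}.npz',**c); return c
E
python3 - <<'E'
from h import *
for n in('scene','top'):
    c=snap(n,n+'0'); R=cv2.Rodrigues(c['rvec'])[0]; print(n,(-R.T@c['tvec'].ravel()).round(),c['mtx'].round(1).tolist())
s=sense();print(s)
E
```

```text
scene [1890.  174.  940.] [[578.4, 0.0, 316.9], [0.0, 578.4, 248.3], [0.0, 0.0, 1.0]]
top [ 459.   -4. 1707.] [[566.0, 0.0, 321.6], [0.0, 566.0, 246.5], [0.0, 0.0, 1.0]]
{'time_s': 0.1, 'joints': array([-1.38343270e+00,  3.13403046e-01,  1.49834645e+00, -1.87966763e-05,
        1.33101241e+00, -2.23404724e-01]), 'dq': array([ 0.0007107 , -0.00228208, -0.00046814,  0.00087518,  0.00102004,
       -0.0002681 ]), 'tau': array([ 2.05400916e-03, -4.12899578e+01, -2.60141855e+01, -2.01747989e-04,
        3.02082328e-03, -3.35248309e-06]), 'eef_pos': array([ 209.59551081, -481.18854206,  303.3931716 ]), 'ee_rot': array([ 0.59175681, -0.59117071,  0.38780997, -0.38722668]), 'force': array([ 0.43848801, -0.57900565, -0.72891411]), 'wrist_torque': array([-0.0008823 , -0.03099722,  0.02657271]), 'grip_width': 0.9977366170978309}
```

View pics/scene0.png

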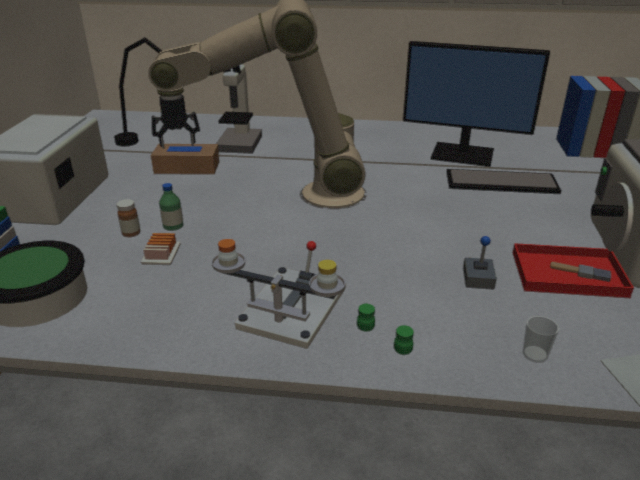

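View pics/top0.png

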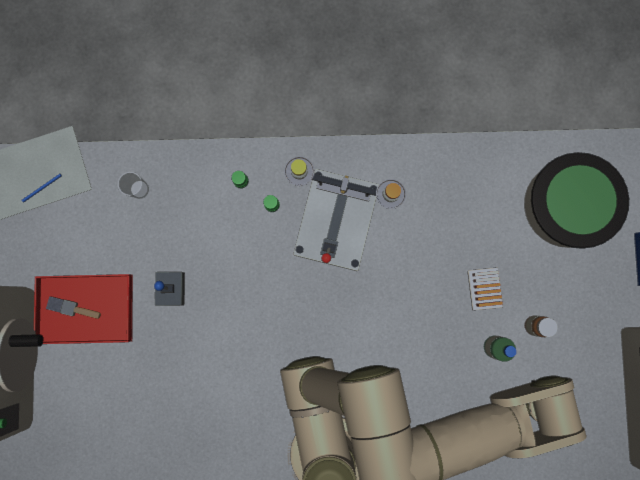

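The red ball is at about top (326,258) and scene (311,246), on the white balance. The look-alike blue ball, at top (159,286) and scene (485,241), is on the grey box and isn't the one meant. Next I'll confirm this in an enlarged crop and triangulate.

```bash
python3 - <<'E'
from h import *
a=cv2.imread('pics/top0.png')[150:280,270:420]; b=cv2.imread('pics/scene0.png')[220:350,205:355]
im=np.hstack([cv2.resize(a,None,fx=2.6,fy=2.6,interpolation=2),cv2.resize(b,None,fx=2.6,fy=2.6,interpolation=2)])
cv2.imwrite('pics/crop1.png',im)
P=[];px=[]
for n,roi in(('top',(240,275,310,345)),('scene',(235,260,295,325))):
    c=np.load(f'pics/{n}0.npz'); f=c['frame'].astype(int); m=(f[...,0]>90)&(f[...,1]<60)&(f[...,2]<60)
    k=np.zeros_like(m);k[roi[0]:roi[1],roi[2]:roi[3]]=1; y,x=np.nonzero(m&k); print(n,len(x),x.mean(),y.mean(),x.min(),x.max(),y.min(),y.max())
    px.append([(x.min()+x.max())/2,(y.min()+y.max())/2]); P.append(c['mtx']@np.hstack([cv2.Rodrigues(c['rvec'])[0],c['tvec'].reshape(3,1)]))
X=cv2.triangulatePoints(P[0],P[1],np.array(px[0])[:,None],np.array(px[1])[:,None]).ravel();print('ball',X[:3]/X[3])
def back(n,u,v,z):
    M=P[0 if n=='top' else 1]; H=M[:,[0,1]]; H=np.c_[H,M[:,2]*z+M[:,3]]; q=np.linalg.solve(H,[u,v,1]); return (q[:2]/q[2]).round(1)
for name,u,v,z in(('yellow cap',299,167.5,225),('orange cap',393,191,225),('corner fl',296,256,25),('fr',357.5,270,25)):print(name,back('top',u,v,z))
E
```

```text
top 67 325.8955223880597 257.7014925373134 322 330 253 262
scene 42 310.95238095238096 244.35714285714286 307 315 241 247
ball [568.16728436  -6.58039784 126.37705946]
yellow cap [803.3  58.7]
orange cap [ 733.7 -189.1]
corner fl [581.9  81.5]
fr [ 535.8 -100.4]
```

View pics/crop1.png

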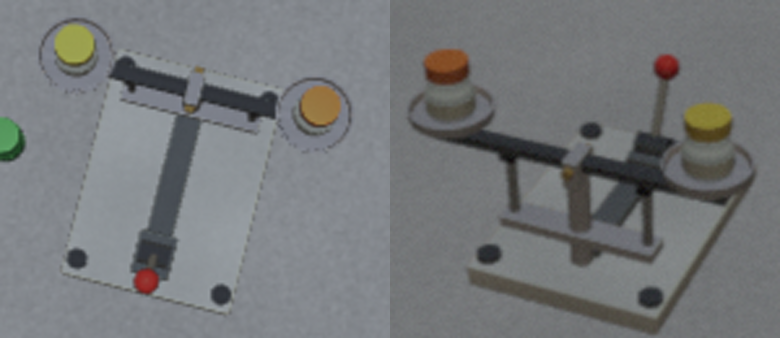

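The crop shows the red ball at crop (146,281) top and (666,67) scene, on the rod at the balance's front edge. That makes it the arrest lever. The beam is level, with yellow on the +y pan and orange on the −y pan. Now I'll work out the poses.

```bash
cat >> h.py <<'E'
from scipy.spatial.transform import Rotation as Ro
YAW=np.radians(-15); BX=np.array([np.cos(YAW),np.sin(YAW),0]); BY=np.array([-BX[1],BX[0],0])
BALL=np.array([565,-8.5,120.])
def pose():
    s=sense(); q=s['ee_rot']; return s,s['eef_pos'],Ro.from_quat([q[1],q[2],q[3],q[0]])
def plan(t,sx=1):
    s,p,R=pose(); z=np.array([0,0,-1.]); x=BX*sx
    T=Ro.from_matrix(np.c_[x,np.cross(z,x),z]); w=(R.inv()*T).as_rotvec()
    print('t',s['time_s'],'p',p.round(1),'q6',s['joints'].round(2),'F',s['force'].round(1),'grip',round(s['grip_width'],3))
    print('shift/150',(R.inv().apply(t-p)/150).round(3),'turn/pi',(w/np.pi).round(4))
def up(): return np.array([0,0,1.])
E
python3 - <<'E'
from h import *
print(pose()[2].as_matrix().round(3))
for sx in(1,-1):plan(BALL+[0,0,130],sx)
P=[]
for n in('top','scene'):
    c=np.load(f'pics/{n}0.npz')
    print(n,[cv2.projectPoints(np.array(b,float),c['rvec'],c['tvec'],c['mtx'],None)[0].ravel().round(1).tolist() for b in(BALL,[568,-6.6,126],[565,-7,120],[560,-9,120])])
E
```

```text
[[ 0.399 -0.     0.917]
 [-0.917  0.001  0.399]
 [-0.001 -1.     0.   ]]
t 0.1 p [ 209.6 -481.2  303.4] q6 [-1.38  0.31  1.5  -0.    1.33 -0.22] F [ 0.4 -0.6 -0.7] grip 0.998
shift/150 [-1.943  0.359  3.431] turn/pi [-0.4633 -0.2229 -0.2234]
t 0.1 p [ 209.6 -481.2  303.4] q6 [-1.38  0.31  1.5  -0.    1.33 -0.22] F [ 0.4 -0.6 -0.7] grip 0.998
shift/150 [-1.943  0.359  3.431] turn/pi [-0.2582  0.5365  0.536 ]
top [[326.4, 258.8], [325.7, 257.6], [325.8, 258.8], [326.6, 260.6]]
scene [[310.1, 245.4], [310.7, 244.1], [310.7, 245.4], [310.2, 244.4]]
```

```bash
sed -i 's/^BALL=.*/BALL=np.array([566.,-8.,121.])/; s/z=np.array(\[0,0,-1.\]); x=BX\*sx/y=np.array([0,0,-1.]); x=BX*sx/; s/np.c_\[x,np.cross(z,x),z\]/np.c_[x,y,np.cross(x,y)]/' h.py; python3 - <<'E'
from h import *
plan(BALL+[0,0,160])
E
```

```text
t 0.1 p [ 209.6 -481.2  303.4] q6 [-1.38  0.31  1.5  -0.    1.33 -0.22] F [ 0.4 -0.6 -0.7] grip 0.998
shift/150 [-1.943  0.152  3.438] turn/pi [-2.000e-04 -2.859e-01 -3.000e-04]
```

```bash
python3 -m pendant '[-0.5,0.04,0.88,0,0,0,0.7,-0.5,0.04,0.88,0,0,0,0.7,-0.5,0.04,0.88,0,0,0,0.7]' && python3 -m pendant '[-0.5,0.04,0.88,0,0,0,0.7,-0.5,0.04,0.88,0,0,0,0.7,-0.5,0.04,0.88,0,0,0,0.7]' && python3 -m pendant '[-0.5,0.04,0.88,0,0,0,0.7,-0.5,0.04,0.88,0,0,0,0.7,-0.5,0.04,0.88,0,0,0,0.7]'; python3 -c "
from h import *
plan(BALL+[0,0,160])"
```

```text
time_s: 0.48
eef_pos: [301.9, -357.4, 297.3]
ee_rot: [0.592, -0.591, 0.387, -0.386]
force: [0.4, -0.4, 0.4]
grip_width: 0.7
time_s: 0.85
eef_pos: [393.7, -233.3, 291.3]
ee_rot: [0.593, -0.592, 0.387, -0.386]
force: [0.8, -0.6, -0.6]
grip_width: 0.699
time_s: 1.23
eef_pos: [485.3, -108.8, 285.1]
ee_rot: [0.594, -0.592, 0.386, -0.384]
force: [0.0, -1.4, 0.3]
grip_width: 0.701
t 1.225 p [ 485.3 -108.8  285.1] q6 [-0.46  0.27  1.61  0.    1.27  0.69] F [ 0.  -1.4  0.3] grip 0.701
shift/150 [-0.396  0.029  0.765] turn/pi [-0.0005 -0.2837 -0.0009]
```

```bash
python3 -m pendant '[-0.2,0,0.4,0,-0.06,0,0.7,-0.396,0,0.765,0,-0.12,0,0.7,-0.396,0.03,0.765,0,-0.18,0,0.7,-0.396,0.03,0.765,0,-0.24,0,0.7,-0.396,0.03,0.765,0,-0.284,0,0.7,-0.396,0.03,0.765,0,-0.284,0,0.7,-0.396,0.03,0.765,0,-0.284,0,0.7]'; python3 - <<'E'
from h import *
plan(BALL+[0,0,58])
a=snap('top','top1')['frame'];b=snap('scene','scene1')['frame']
im=np.hstack([cv2.resize(a[150:280,270:420],None,fx=2.6,fy=2.6,interpolation=2),cv2.resize(b[190:320,235:385],None,fx=2.6,fy=2.6,interpolation=2)])
cv2.imwrite('pics/crop2.png',im[:,:,::-1])
E
```

```text
time_s: 2.1
eef_pos: [566.0, -8.0, 280.7]
ee_rot: [0.702, -0.7, 0.094, -0.092]
force: [-0.1, 0.1, 0.6]
grip_width: 0.698
t 2.1 p [566.   -8.  280.7] q6 [-0.22  0.42  1.41  0.    1.32  0.04] F [-0.1  0.1  0.6] grip 0.698
shift/150 [ 0.002  0.678 -0.002] turn/pi [-0.0009 -0.0006 -0.0007]
```

View pics/crop2.png

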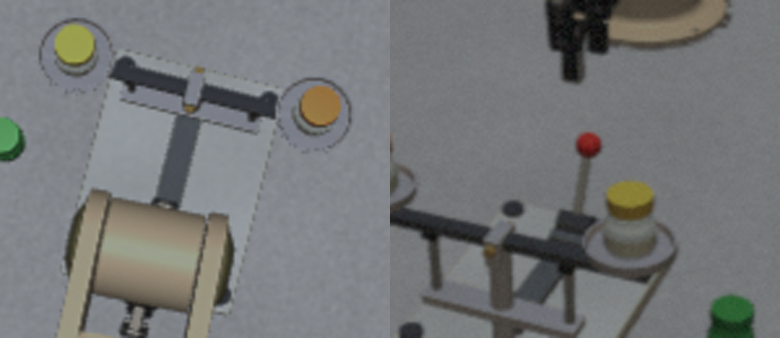

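The tool is above the ball, with its front finger at crop (570,60) and rear finger at (598,40), straddling the ball at (588,145). Descending.

```bash
python3 -m pendant '[0,0.2,0,0,0,0,0.7,0,0.4,0,0,0,0,0.7,0,0.55,0,0,0,0,0.7,0,0.67,0,0,0,0,0.7,0,0.67,0,0,0,0,0.7]' 20; python3 - <<'E'
from h import *
plan(BALL+[0,0,58])
b=snap('scene','scene2')['frame']
cv2.imwrite('pics/crop3.png',cv2.resize(b[190:320,235:385],None,fx=4,fy=4,interpolation=2)[:,:,::-1])
E
```

```text
time_s: 2.82
eef_pos: [565.4, -7.7, 179.3]
ee_rot: [0.702, -0.7, 0.094, -0.091]
force: [-0.8, -0.3, -0.0]
grip_width: 0.699
t 2.825 p [565.4  -7.7 179.3] q6 [-0.22  0.53  1.53  0.    1.09  0.04] F [-0.8 -0.3 -0. ] grip 0.699
shift/150 [ 0.004  0.002 -0.001] turn/pi [-0.0008 -0.0006 -0.0014]
```

View pics/crop3.png

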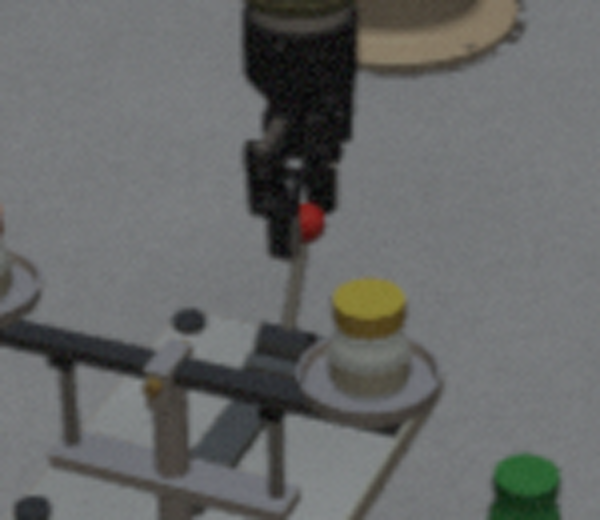

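The ball at (308,222) sits between the rear fingertip (322,210) and the front fingertip (282,255), about 8 mm above tip level. I'll push along the tool's +x, which is the balance's +x.

```bash
python3 -m pendant '[0,0,0.02,0,0,0,0.5,0,0,0.02,0,0,0,0.5,0.1,0,0.02,0,0,0,0.5,0.2,0,0.02,0,0,0,0.5,0.3,0,0.02,0,0,0,0.5,0.4,0,0.02,0,0,0,0.5,0.5,0,0.02,0,0,0,0.5,0.5,0,0.02,0,0,0,0.5]' 20; python3 - <<'E'
from h import *
plan(BALL+BX*82+[0,0,58])
b=snap('scene','scene3')['frame']
cv2.imwrite('pics/crop4.png',cv2.resize(b[190:320,205:355],None,fx=4,fy=4,interpolation=2)[:,:,::-1])
E
```

```text
time_s: 3.88
eef_pos: [639.4, -24.6, 180.3]
ee_rot: [0.702, -0.7, 0.094, -0.092]
force: [0.3, -0.3, 0.3]
grip_width: 0.5
t 3.875 p [639.4 -24.6 180.3] q6 [-0.22  0.67  1.27  0.    1.2   0.04] F [ 0.3 -0.3  0.3] grip 0.5
shift/150 [ 0.045  0.008 -0.02 ] turn/pi [-0.0009 -0.0006 -0.0006]
```

View pics/crop4.png

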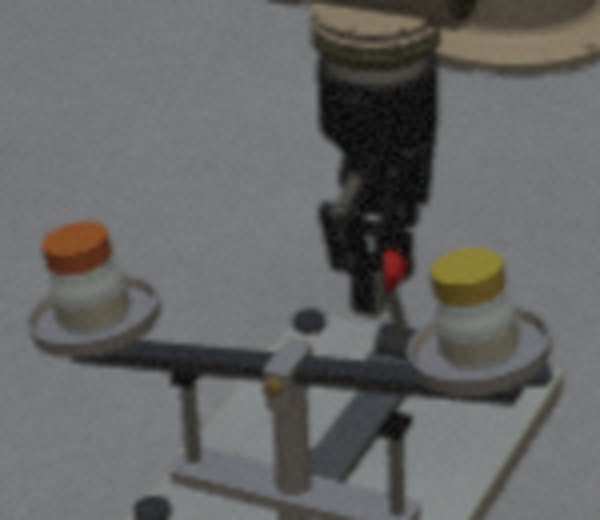

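The lever has moved most of the way and the beam is starting to tip, orange side down. Creeping to the stop while watching the force.

```bash
python3 -m pendant '[0.04,0,0,0,0,0,0.5,0.06,0,0,0,0,0,0.5,0.06,0,0,0,0,0,0.5]'; python3 -m pendant '[0.02,0,0,0,0,0,0.5,0.03,0,0,0,0,0,0.5]';  python3 -m pendant '[0.02,0,0,0,0,0,0.5,0.02,0,0,0,0,0,0.5]'; python3 - <<'E'
from h import *
plan(BALL+BX*82+[0,0,58])
E
```

```text
time_s: 4.3
eef_pos: [647.8, -26.7, 180.3]
ee_rot: [0.702, -0.7, 0.094, -0.092]
force: [-0.4, 0.8, 0.3]
grip_width: 0.498
time_s: 4.55
eef_pos: [651.0, -27.5, 179.9]
ee_rot: [0.702, -0.7, 0.095, -0.09]
force: [-13.9, 2.3, 3.9]
grip_width: 0.499
time_s: 4.8
eef_pos: [651.7, -27.6, 179.6]
ee_rot: [0.702, -0.7, 0.098, -0.087]
force: [-18.1, 3.4, 7.4]
grip_width: 0.499
t 4.8 p [651.7 -27.6 179.6] q6 [-0.22  0.71  1.21  0.    1.24  0.04] F [-18.1   3.4   7.4] grip 0.499
shift/150 [-0.039  0.004 -0.022] turn/pi [-0.0006 -0.0003 -0.0053]
```

The contact force climbed to 18 N with almost no further motion, so the lever is at its release stop. I'll back off slightly and wait for the beam to settle.

```bash
W='[-0.04,0,0,0,0,0,0.5,-0.04,0,0,0,0,0,0.5,-0.04,0,0,0,0,0,0.5,-0.04,0,0,0,0,0,0.5,-0.04,0,0,0,0,0,0.5,-0.04,0,0,0,0,0,0.5,-0.04,0,0,0,0,0,0.5,-0.04,0,0,0,0,0,0.5]'; true
python3 -m pendant '[-0.04,0,0,0,0,0,0.5,-0.04,0,0,0,0,0,0.5,-0.04,0,0,0,0,0,0.5,-0.04,0,0,0,0,0,0.5,-0.04,0,0,0,0,0,0.5,-0.04,0,0,0,0,0,0.5,-0.04,0,0,0,0,0,0.5,-0.04,0,0,0,0,0,0.5]'
python3 -m pendant '[0,0,0,0,0,0,0.5,0,0,0,0,0,0,0.5,0,0,0,0,0,0,0.5,0,0,0,0,0,0,0.5,0,0,0,0,0,0,0.5,0,0,0,0,0,0,0.5,0,0,0,0,0,0,0.5,0,0,0,0,0,0,0.5]' >/dev/null
python3 - <<'E'
from h import *
snap('scene','scene4a'); E=0
E
python3 -m pendant '[0,0,0,0,0,0,0.5,0,0,0,0,0,0,0.5,0,0,0,0,0,0,0.5,0,0,0,0,0,0,0.5,0,0,0,0,0,0,0.5,0,0,0,0,0,0,0.5,0,0,0,0,0,0,0.5,0,0,0,0,0,0,0.5]'
python3 - <<'E'
from h import *
a=np.load('pics/scene4a.npz')['frame']; b=snap('scene','scene4')['frame']
d=np.abs(a.astype(int)-b)[190:320,205:355]; print('diff max',d.max(),(d.max(2)>30).sum())
cv2.imwrite('pics/crop5.png',cv2.resize(b[190:320,205:355],None,fx=4,fy=4,interpolation=2)[:,:,::-1])
E
```

```text
time_s: 5.8
eef_pos: [645.9, -26.0, 179.7]
ee_rot: [0.702, -0.7, 0.098, -0.087]
force: [-0.7, -0.3, -0.7]
grip_width: 0.5
time_s: 7.85
eef_pos: [645.9, -26.0, 179.7]
ee_rot: [0.702, -0.7, 0.098, -0.087]
force: [-0.1, -0.8, -0.5]
grip_width: 0.5
diff max 20 0
```

View pics/crop5.png

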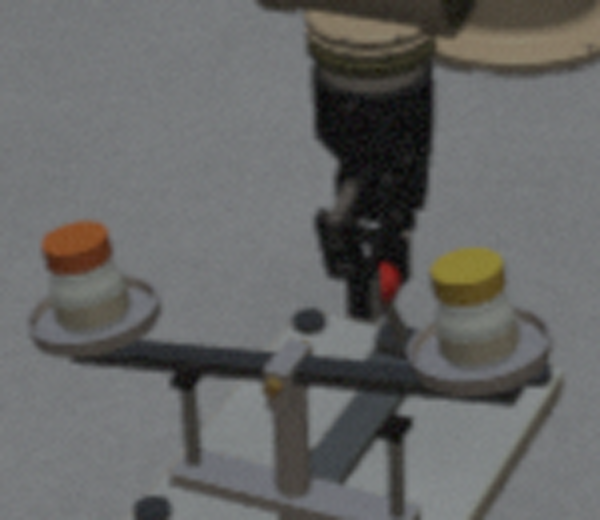

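The beam has tipped: orange pan down at crop (95,315), yellow pan up at (480,355). There was no image change over the last second, so it is at rest. Bringing the lever back.

```bash
python3 -m pendant '[-0.05,0,0,0,0,0,0.5,-0.1,0,0,0,0,0,0.5,-0.15,0,0,0,0,0,0.5,-0.2,0,0,0,0,0,0.5,-0.25,0,0,0,0,0,0.5,-0.3,0,0,0,0,0,0.5,-0.35,0,0,0,0,0,0.5,-0.4,0,0,0,0,0,0.5]'
python3 -m pendant '[-0.05,0,0,0,0,0,0.5,-0.1,0,0,0,0,0,0.5,-0.15,0,0,0,0,0,0.5,-0.18,0,0,0,0,0,0.5,-0.18,0,0,0,0,0,0.5]'
python3 - <<'E'
from h import *
plan(BALL+[0,0,58])
E
```

```text
time_s: 8.9
eef_pos: [587.4, -10.2, 180.6]
ee_rot: [0.702, -0.7, 0.098, -0.087]
force: [2.7, -0.4, 1.5]
grip_width: 0.501
time_s: 9.52
eef_pos: [561.0, -3.1, 181.1]
ee_rot: [0.702, -0.7, 0.099, -0.086]
force: [0.5, -0.2, 0.2]
grip_width: 0.502
t 9.525 p [561.   -3.1 181.1] q6 [-0.22  0.52  1.53  0.    1.11  0.05] F [ 0.5 -0.2  0.2] grip 0.502
shift/150 [ 0.041  0.013 -0.023] turn/pi [-0.0005 -0.0002 -0.0057]
```

```bash
python3 -m pendant '[-0.02,0,0,0,0,0,0.5,-0.02,0,0,0,0,0,0.5]';  python3 -m pendant '[-0.02,0,0,0,0,0,0.5,-0.02,0,0,0,0,0,0.5]'; python3 -m pendant '[-0.02,0,0,0,0,0,0.5,-0.02,0,0,0,0,0,0.5]'
```

```text
time_s: 9.78
eef_pos: [558.0, -2.3, 181.1]
ee_rot: [0.702, -0.7, 0.099, -0.086]
force: [0.9, 0.1, -1.3]
grip_width: 0.497
time_s: 10.02
eef_pos: [556.7, -2.1, 181.2]
ee_rot: [0.702, -0.7, 0.097, -0.089]
force: [14.7, -2.1, -9.4]
grip_width: 0.498
time_s: 10.28
eef_pos: [556.1, -2.0, 181.2]
ee_rot: [0.702, -0.7, 0.094, -0.092]
force: [19.7, -3.5, -13.7]
grip_width: 0.499
```

The force reached 20 N at the front stop, so the lever is fully back. I'll centre on the ball, open, lift straight up and move aside for the check.

```bash
python3 -m pendant '[0.05,0,0,0,0,0,0.6,0.05,0,0,0,0,0,0.7,0.05,0,0,0,0,0,0.7,0.05,-0.2,0,0,0,0,0.7,0.05,-0.4,0,0,0,0,0.7,0.05,-0.6,0,0,0,0,0.7,0.05,-0.8,0,0,0,0,0.7,0.05,-0.8,0,0,0,0,0.7]'
python3 -m pendant '[-0.3,0,0,0,0,0,0.7,-0.6,0,0,0,0,0,0.7,-0.95,0,0,0,0,0,0.7,-0.95,0,0,0,0,0,0.7,-0.95,0,0,0,0,0,0.7,-0.95,0,0,0,0,0,0.7]'
python3 - <<'E'
from h import *
a=snap('top','top5')['frame'];b=snap('scene','scene5')['frame']
im=np.hstack([cv2.resize(a[150:280,270:420],None,fx=2.6,fy=2.6,interpolation=2),cv2.resize(b[220:350,205:355],None,fx=2.6,fy=2.6,interpolation=2)])
cv2.imwrite('pics/crop6.png',im[:,:,::-1])
for n,(r0,r1,c0,c1) in(('scene',(220,345,205,355)),('top',(150,235,270,420))):
    o=np.load(f'pics/{n}0.npz')['frame'].astype(int);f=np.load(f'pics/{n}5.npz')['frame']
    y,x=np.nonzero((np.abs(o-f).max(2)>35)[r0:r1,c0:c1]);print(n,len(x),list(zip(x+c0,y+r0))[:12])
f=b.astype(int);m=(f[...,0]>90)&(f[...,1]<60)&(f[...,2]<60);m[:235]=0;m[260:]=0;m[:,:295]=0;m[:,325:]=0;y,x=np.nonzero(m);print('ball',x.mean(),y.mean(),len(x))
E
```

```text
time_s: 11.28
eef_pos: [563.9, -4.3, 303.2]
ee_rot: [0.702, -0.7, 0.093, -0.093]
force: [0.1, 0.6, -0.1]
grip_width: 0.699
time_s: 12.02
eef_pos: [426.9, 32.5, 302.8]
ee_rot: [0.702, -0.7, 0.093, -0.093]
force: [0.2, -0.6, -0.6]
grip_width: 0.699
scene 2 [(np.int64(227), np.int64(238)), (np.int64(316), np.int64(245))]
top 1 [(np.int64(291), np.int64(170))]
ball 311.531914893617 244.19148936170214 47
```

View pics/crop6.png

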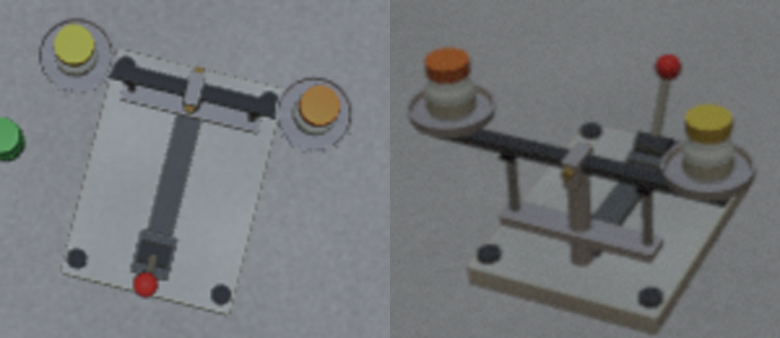

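The lever is back at the front end, with its ball at crop (145,285). The beam is level, both pots are on their pans and the gripper is clear. Handing in.

```bash
python3 -c "
from rig import finish_job
print(finish_job())"
```

```text
the job is handed in; nothing more can be done
None
```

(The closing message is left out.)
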